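# Rock a stuck adapter block out of the sampler rack

### The job

The grey adapter block with the upright fin is stuck in the spring-lined pocket of the aluminium sample rack, and the rack only rests on its deck, so a straight pull would lift the whole rack. Take the block by its fin, work it loose by rocking it side to side along the rack's long direction (lean it clearly to each side, at least twice each way) while easing it up, without lifting the rack. Finish holding the block still and level in the gripper just clear above its pocket, its foot one or two centimetres over the rack's top, and leave the pots, bottle and box alone.

Things in the scene. Friction and masses are not known exactly. Their poses are not given: they have to be found in the camera images.
- deck: dark steel plate fixed on the bench, 150 x 280 x 12 mm (x, y, z). Origin: centre of its underside, z up; y is the long direction. The rack stands on it, centred and parallel to it: a solid aluminium block 115 x 240 x 40 mm, 2.6 kg, top 52 mm above the bench.
- rack (a joint): how far the rack has been lifted off the deck, in m (0 = resting, up to 0.05). Nothing but its 26 N weight holds it down; it cannot slide or tip.
- pocket (a point): centre of the mouth of the rack's only rectangular pocket, level with the rack's top; axes as the deck (y = the rack's long direction, along which to rock; z up). It lies at (0, +60, 52) mm in the deck's frame. The pocket is 47 mm (x) by 39 mm (y) and 24 mm deep; in y the block's foot has about 3.5 mm of play each side, so it can lean about 0.2 rad to either side.
- pocket_floor (a point): centre of the pocket's floor. Here two sprung cheeks, 10 mm high, 32 mm long in y, squeeze the -x and +x faces of the foot with 40 N each. Straight pull: 40 N or more, lifts the rack. Leaning the block, one foot edge climbs as the other stays: with leans of 0.13 rad each way about 2 mm of rise per swing costs little force. After 10 mm of rise it is loose.
- block: grey plastic block, about 0.12 kg, upright in the pocket, foot on its floor, parallel to the rack. Origin: centre of the foot's underside, z up. Foot 30 (x) x 32 (y) mm, 30 mm high; then a collar 44 x 40 mm from 30 to 40 mm; then a grip fin 32 mm wide in x, 14 mm thick in y, from 40 to 76 mm. Grasp the fin across its 14 mm (fingers closing along the rack's y); 25 mm and more is free beside it.
- fin_top (a point): centre of the top of the block's fin, 76 mm above the block's origin.
- pot_a: clear sample pot with a blue cap, diameter 31 mm, 58 mm high, standing in a round hole of the rack 24 mm deep; origin at its underside. Leave alone.
- pot_b: second pot, the same, in another round hole of the rack, at least 85 mm from the pocket's centre. Leave alone.
- reagent: amber bottle with a white cap, diameter 60 mm, 130 mm high, on the bench beside the rack; origin at its underside. Leave alone.
- tipbox: closed white plastic box 85 x 120 x 60 mm on the bench on the other side of the rack; origin at its underside. Leave alone.
Mind the look-alikes: they are no part of the job. What is shaped like the block but brown is not meant.

How it is judged:
By the outcome, as a careful person would: the job done as asked, in the order asked, and still so for the second after the job is handed in, while the arm keeps its last pose, push and grip.
It also fails if it takes over 38 s, if anything falls off the work surface, if the arm or the gripper's body presses on something with over 40 N, if the wrist force passes 120 N, or if a joint passes its speed limit or range.

### The arm

A 6-joint arm with a two-finger parallel gripper is mounted at the origin on the work surface. World frame = base frame: x ahead of the robot, y to its left, z up, the work surface at z = 0. Lengths are in m, angles in rad, forces in N, time in s.
With the tool pointing down it reaches from about 0.275 to 0.875 m from the base axis. Payload 12.5 kg.
Tool frame: the origin (TCP) lies midway between the tips of the shut fingers; the grasp point (between the pads) lies 19 mm behind it (r.grip_depth is the distance from the TCP to the grasp point, in m); z points along the fingers, y is the line along which they close (so a half turn about z gives the same grasp; the last joint's range is limited). The gripper opens to 85 mm and grips with 20 to 120 N. Pads are 22 mm wide; open, the fingers measure 114 mm over their backs; the gripper's body (76 mm by 85 mm) begins 54 mm behind the grasp point. The pads swing forward as they close: fully open they stand 13 mm farther back than shut.
Start: joints at [-1.299, 0.351, 1.652, -0, 1.139, -0.085], TCP at [0.192, -0.515, 0.231] pointing down, gripper open.
Joint ranges: [-2.75, 2.75], [-0.79, 2.1], [0.01, 2.65], [-1.57, 4.71], [0.07, 3.14], [-2.87, 2.87]. Speed limits (rad/s): [2.22, 2.22, 2.79, 3.14, 3.14, 3.14].

### API

Orientations are given as [roll, pitch, yaw] about the fixed x, y, z axes, in that order (R = Rz(yaw) Ry(pitch) Rx(roll)).
In Python, from plant import r, imaging, nets gives the robot as it stands.
- The arm moves only by the shell command python3 -m crank 'ROWS' [OPENING] [FORCE]. ROWS is JSON, a list of rows, each an object of numbers: "dx", "dy", "dz": the shift along the world's x, y, z in mm; "wx", "wy", "wz": the turn, a rotation vector about the world's x, y, z in rad. In form: [{"dx": .., "dy": .., "dz": .., "wx": .., "wy": .., "wz": ..}, ...]. A call has exactly 5 rows; each row is the pose to reach, as a shift and turn from the pose commanded when the call began; what a row does not reach only later rows make up. A row lasts 1/10 s, in which the tool goes at most 50 mm and 8.59 degrees, less where a joint would pass 70% of its speed; a pose out of reach is approached as far as the arm can. A call with a gripper value outside its range is refused whole. OPENING is the gripper's target within -1 to 1 (fully open at 1, half-way at 0, shut at -1), set as the call begins (- or left out, the last holds). The fingers move at their own pace and stop on an object; FORCE is the grip in N (left out, the last holds). Time passes only in rows, so rows that repeat a pose let the fingers close, or fill a call up. It gives the time, the measured TCP pose, the force, the opening and the grip force at its end, in the units of the state.
- r.sense(): the state, without advancing time (a new reading comes with each control period).
- imaging.read_camera(name): name is "side" or "top" or "wrist"; returns a dict with "pixels" (480x640x3 uint8, red, green, blue), "range_z" (480x640 float32, m along the optical axis (not along the pixel's ray), 0 where there is no reading), "fovy" (degrees; the focal length in pixels is half the picture's height over the tangent of half this angle, whatever the lens; pixels are square), "cx", "cy" (the principal point, pixels), "k1" (the pictures are not rectified: a ray, as slopes to the right and down, at radius r is drawn at 1 + k1 r^2 times it, then the intrinsics apply), "camera_from_world" (4x4, takes a point from world to camera coordinates); the wrist camera has in their place "T_tool_cam" (4x4, takes a point from camera to tool coordinates, whose origin is the TCP and whose axes are the flange's). Camera axes: x right, y down, z forward; pixel columns grow to the right and rows downward; lengths in m; the calibration is good to about 2 mm. A picture is of the moment at which its call begins: read the wrist's pose just before it.
- r.finish_job(): hands the job in; it is judged then, once.
Trained networks look in a picture, given as the dict that the camera call returned (one of the last four; its "shot" number tells which), for a name from the list of things; names that differ only in an ending like _2 or _b are one class to them, and where a whole thing is asked for, a point or a joint stands for the part that bears it (a point fixed in the world has none). Each returns a list of dicts, best first, with "score" (0 to 1); they miss things now and then, are a little off and sometimes report something else, mostly with a low value. They report only what shows in the picture. A call takes as long as a camera call. They do not tell look-alikes from the thing itself.
- nets.look_for(thing, picture): "point" ([x, y, z] in m, in world coordinates, good to about 4 mm: the middle of the surface that is visible of it).
The state is a dict: "time_s": time; "q": joint angles; "qd": joint speeds; "tau": joint torques, N m; "eef_pos": TCP position; "tool_rot": TCP orientation; "ft_force": force on the tool from outside, world axes, zero at the start; "torque": the same for the moment, N m; "gripper_width": finger opening in m; "gripper_force": force on a finger pad.
Only numpy, scipy, OpenCV 4.12 (cv2) and the standard library are available. Lean on these libraries where they do the work, as an engineer would, in place of code of your own. Each camera call takes 0.05 s, during which the arm holds its last target. There are 200 camera calls.

## Working session

There is one attempt and no reset: what is moved stays moved. The work goes in short steps, Python scripts to look and compute and a shell command to move; the robot and the scene stay as the last step left them, time stands still between calls to the robot, and variables do not carry over. Pictures are saved under pics/ and viewed, at most 10 in all, crops included, and the job is handed in when it is done.

```bash
ls; mkdir -p pics; cat > h.py <<'E'
import numpy as np, cv2
from plant import r, imaging, nets
from scipy.spatial.transform import Rotation as R
def world(p,u,v,T=None):
    "pixel -> world with depth"
    f=240/np.tan(np.radians(p['fovy'])/2)
    K=np.array([[f,0,p['cx']],[0,f,p['cy']],[0,0,1]])
    xy=cv2.undistortPoints(np.array([[[u,v]]],float),K,np.array([p['k1'],0,0,0,0.]))[0,0]
    # k1 model: drawn=(1+k1 r^2)*ray : same as opencv
    z=p['range_z'][int(round(v)),int(round(u))]
    c=np.array([xy[0]*z,xy[1]*z,z,1])
    M=np.linalg.inv(p['camera_from_world']) if T is None else T@p['T_tool_cam']
    return (M@c)[:3]
def tool():
    s=r.sense();T=np.eye(4);T[:3,:3]=R.from_euler('xyz',s['tool_rot']).as_matrix();T[:3,3]=s['eef_pos'];return T
def px(p,P,T=None):
    f=240/np.tan(np.radians(p['fovy'])/2)
    M=p['camera_from_world'] if T is None else np.linalg.inv(T@p['T_tool_cam'])
    c=(M@np.r_[P,1])[:3];a,b=c[:2]/c[2];k=1+p['k1']*(a*a+b*b);return p['cx']+f*k*a,p['cy']+f*k*b
def save(n,img): cv2.imwrite(f'pics/{n}.png',img[...,::-1])
E
python3 - <<'E'
from h import *
s=r.sense();print({k:s[k] for k in('time_s','eef_pos','tool_rot','ft_force','gripper_width')},r.grip_depth)
for n in('top','side'):
    p=imaging.read_camera(n);save(n,p['pixels'])
    for t in('block','fin_top','deck','pot_a','reagent','tipbox'):
        for d in nets.look_for(t,p)[:3]: print(n,t,np.round(d['point'],3),round(d['score'],2),np.round(px(p,d['point'])))
E
```

```text
pics
{'time_s': 0.0, 'eef_pos': array([ 0.192029  , -0.51502596,  0.23073848]), 'tool_rot': array([-3.14041104e+00, -9.35076282e-05,  3.56789630e-01]), 'ft_force': array([-0.50511732,  0.50836761,  0.31943432]), 'gripper_width': 0.08496128342700142} 0.0187
top block [0.55  0.084 0.067] 0.95 [267. 216.]
top block [0.597 0.248 0.039] 0.87 [193. 197.]
top block [0.382 0.105 0.04 ] 0.85 [257. 296.]
top fin_top [0.377 0.106 0.036] 0.92 [256. 298.]
top fin_top [0.598 0.244 0.043] 0.89 [194. 196.]
top fin_top [0.554 0.08  0.069] 0.72 [268. 215.]
top deck [0.574 0.028 0.055] 0.65 [293. 207.]
top pot_a [0.62  0.005 0.085] 0.54 [304. 183.]
top pot_a [ 0.597 -0.058  0.084] 0.46 [334. 194.]
top reagent [ 0.474 -0.406  0.088] 0.68 [500. 253.]
top tipbox [0.554 0.382 0.058] 0.83 [126. 214.]
side block [0.381 0.102 0.037] 0.89 [255. 241.]
side block [0.602 0.235 0.041] 0.89 [343. 196.]
side block [0.553 0.072 0.067] 0.64 [329. 239.]
side fin_top [0.382 0.1   0.038] 0.85 [255. 242.]
side fin_top [0.6   0.237 0.039] 0.7 [342. 196.]
side fin_top [0.559 0.076 0.069] 0.69 [332. 237.]
side deck [ 0.577 -0.013  0.053] 0.83 [343. 271.]
side pot_a [ 0.602 -0.073  0.082] 0.74 [358. 284.]
side pot_a [ 0.62  -0.006  0.082] 0.63 [362. 259.]
side reagent [ 0.473 -0.433  0.09 ] 0.86 [307. 454.]
side tipbox [0.553 0.357 0.061] 0.81 [320. 158.]
```

View pics/top.png

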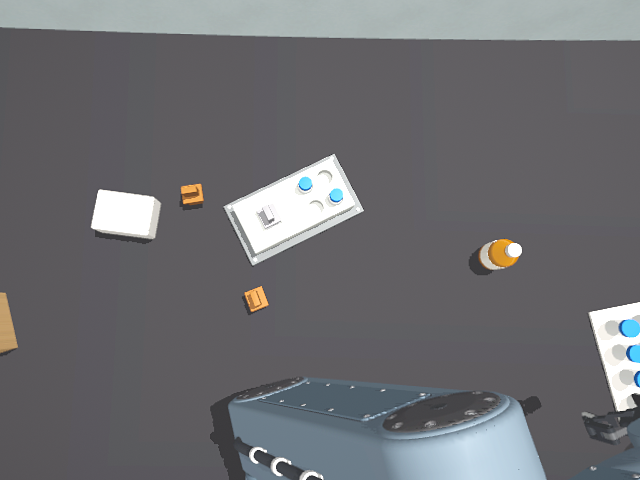

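View pics/side.png

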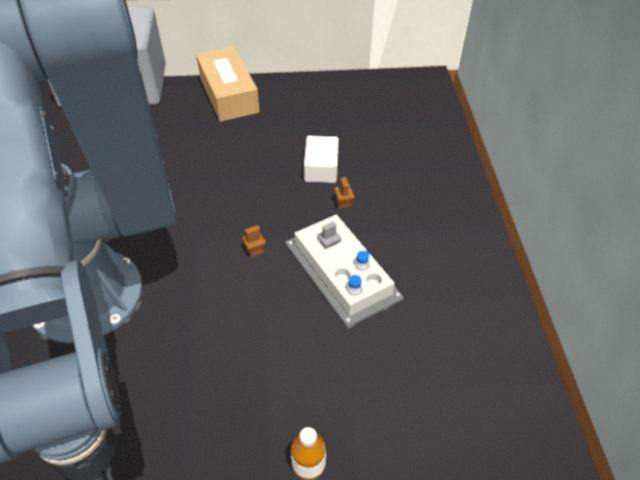

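```bash
python3 - <<'E'
from h import *
p=imaging.read_camera('top');z=p['range_z']
pts=[];
for v in range(130,290):
    for u in range(230,380):
        if z[v,u]>0:
            w=world(p,u,v)
            pts.append((*w,u,v))
P=np.array(pts)
for lo,hi in((.048,.057),(.085,.115)):
    m=P[(P[:,2]>lo)&(P[:,2]<hi)]
    rc=cv2.minAreaRect(m[:,:2].astype(np.float32)*1000);print(lo,len(m),rc,np.round(cv2.boxPoints(rc)),m[:,:3].mean(0))
m=P[(P[:,2]>.088)&(P[:,1]>.04)];print(m[:,:3].min(0),m[:,:3].max(0),np.median(m[:,:3],0),len(m))
E
```

```text
0.048 4447 ((580.4031982421875, 26.742446899414062), (115.97992706298828, 240.2961883544922), 26.867435455322266) [[ 474.  108.]
 [ 583. -107.]
 [ 686.  -54.]
 [ 578.  160.]] [0.5764549  0.03230915 0.05266412]
0.085 332 ((594.6766357421875, 12.375076293945312), (71.30686950683594, 172.20716857910156), 17.819690704345703) [[534.  83.]
 [587. -81.]
 [655. -59.]
 [602. 105.]] [0.58971525 0.00718005 0.09267716]
[0.53677789 0.06903805 0.08820598] [0.56958684 0.0920726  0.10882862] [0.55143725 0.07955438 0.10446887] 107
```

The top view shows the white rack with the grey block at pixel (267,215), blue pots at (305,184) and (336,196). The orange/brown look-alikes are at (192,195) and (256,299). The side view agrees, with the block at (330,237). The rack's yaw is 0.469 rad and the pocket is near (553, 80) mm.

```bash
python3 -m crank '[{"dx":25,"dy":41,"wz":0.02},{"dx":50,"dy":82,"wz":0.04},{"dx":75,"dy":123,"wz":0.06},{"dx":100,"dy":164,"wz":0.08},{"dx":125,"dy":205,"wz":0.112}]' 1 80
python3 -m crank '[{"dx":25,"dy":41},{"dx":50,"dy":82},{"dx":75,"dy":123},{"dx":100,"dy":164},{"dx":125,"dy":205}]'
python3 -m crank '[{"dx":25,"dy":41},{"dx":50,"dy":82},{"dx":75,"dy":123},{"dx":100,"dy":164},{"dx":111,"dy":185}]'
python3 -m crank '[{"dz":0},{"dz":-10},{"dz":-20},{"dz":-30},{"dz":-30}]'
python3 - <<'E'
from h import *
T=tool();p=imaging.read_camera('wrist');save('w1',p['pixels'])
print(T)
for t in('block','fin_top','pot_a'):
    for d in nets.look_for(t,p)[:3]: print(t,np.round(d['point'],4),round(d['score'],2),np.round(px(p,d['point'],T)))
z=p['range_z'];L=[]
for v in range(0,480,3):
    for u in range(0,640,3):
        if z[v,u]>0: L.append((*world(p,u,v,T),u,v))
P=np.array(L)
for lo,hi in((.048,.057),(.064,.072),(.098,.112)):
    m=P[(P[:,2]>lo)&(P[:,2]<hi)&(np.hypot(P[:,0]-.553,P[:,1]-.08)<(.3 if lo<.05 else .04))]
    if len(m)>5: print(lo,len(m),cv2.minAreaRect(m[:,:2].astype(np.float32)*1000),np.median(m[:,:3],0),m[:,3:].min(0),m[:,3:].max(0))
E
```

```text
[[ 9.37016903e-01  3.49284014e-01  3.87775164e-05  1.92131482e-01]
 [ 3.49284015e-01 -9.37016902e-01 -3.83110198e-05 -5.15341805e-01]
 [ 2.29537615e-05  4.94424398e-05 -9.99999999e-01  2.31320508e-01]
 [ 0.00000000e+00  0.00000000e+00  0.00000000e+00  1.00000000e+00]]invalid input
invalid input
invalid input
invalid input
```

View pics/w1.png

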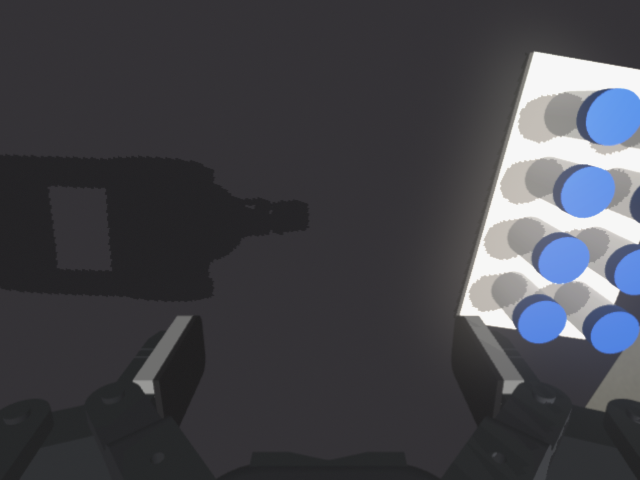

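The wrist picture is from the start pose: the calls were refused, so nothing moved. Each row probably needs all six keys, so I'll retry with them.

```bash
python3 -m crank '[{"dx":25,"dy":41,"dz":0,"wx":0,"wy":0,"wz":0.02},{"dx":50,"dy":82,"dz":0,"wx":0,"wy":0,"wz":0.04},{"dx":75,"dy":123,"dz":0,"wx":0,"wy":0,"wz":0.06},{"dx":100,"dy":164,"dz":0,"wx":0,"wy":0,"wz":0.08},{"dx":125,"dy":205,"dz":0,"wx":0,"wy":0,"wz":0.112}]' 1 80
```

```text
time_s: 1.45
eef_pos: [0.3177, -0.3087, 0.2315]
tool_rot: [3.141, -0.0, 0.469]
ft_force: [0.8, -1.3, 0.7]
gripper_width: 0.0856
gripper_force: 0.0
```

```bash
cat > look.py <<'E'
import sys
from h import *
T=tool();p=imaging.read_camera('wrist');save(sys.argv[1],p['pixels'])
s=r.sense();print(s['time_s'],T[:3,3],s['tool_rot'],s['ft_force'])
for t in('block','fin_top'):
    for d in nets.look_for(t,p)[:2]: print(t,np.round(d['point'],4),round(d['score'],2),np.round(px(p,d['point'],T)))
z=p['range_z'];L=[]
for v in range(0,480,2):
    for u in range(0,640,2):
        if z[v,u]>0: L.append((*world(p,u,v,T),u,v))
P=np.array(L)
for lo,hi in((.048,.057),(.064,.072),(.1,.110)):
    m=P[(P[:,2]>lo)&(P[:,2]<hi)&(np.hypot(P[:,0]-.553,P[:,1]-.08)<(.3 if lo<.05 else .03))]
    if len(m)>5: print(lo,len(m),cv2.minAreaRect(m[:,:2].astype(np.float32)*1000),np.median(m[:,:3],0),m[:,3:].min(0),m[:,3:].max(0))
E
python3 -m crank '[{"dx":25,"dy":41,"dz":0,"wx":0,"wy":0,"wz":0},{"dx":50,"dy":82,"dz":0,"wx":0,"wy":0,"wz":0},{"dx":75,"dy":123,"dz":0,"wx":0,"wy":0,"wz":0},{"dx":100,"dy":164,"dz":0,"wx":0,"wy":0,"wz":0},{"dx":125,"dy":205,"dz":0,"wx":0,"wy":0,"wz":0}]'
python3 -m crank '[{"dx":25,"dy":41,"dz":0,"wx":0,"wy":0,"wz":0},{"dx":50,"dy":82,"dz":0,"wx":0,"wy":0,"wz":0},{"dx":75,"dy":123,"dz":0,"wx":0,"wy":0,"wz":0},{"dx":100,"dy":164,"dz":0,"wx":0,"wy":0,"wz":0},{"dx":111,"dy":185,"dz":0,"wx":0,"wy":0,"wz":0}]'
python3 look.py w2
```

```text
time_s: 1.95
eef_pos: [0.4429, -0.1035, 0.2316]
tool_rot: [3.141, -0.0, 0.469]
ft_force: [0.8, -1.2, 0.7]
gripper_width: 0.0851
gripper_force: 0.0
time_s: 2.45
eef_pos: [0.5544, 0.0827, 0.2312]
tool_rot: [-3.141, -0.001, 0.471]
ft_force: [0.3, -0.2, -0.7]
gripper_width: 0.0852
gripper_force: 0.0
2.5 [0.55437749 0.08274618 0.23115174] [-3.14102435e+00 -1.20869999e-03  4.71563608e-01] [-2.12223731  1.35666903 -1.42168923]
block [0.6085 0.2417 0.0406] 0.85 [162.  35.]
block [0.5551 0.0829 0.0685] 0.76 [328. 209.]
fin_top [0.397  0.1081 0.044 ] 0.86 [221. 345.]
fin_top [0.5609 0.0843 0.0738] 0.68 [330. 203.]
0.048 9055 ((507.88323974609375, 101.19047546386719), (272.6658935546875, 437.4981994628906), 13.64639949798584) [0.58176027 0.03853228 0.05230157] [0. 0.] [576. 382.]
0.064 528 ((554.5430908203125, 81.18583679199219), (43.720699310302734, 39.05730438232422), 26.728654861450195) [0.55768016 0.08502878 0.06813993] [304. 180.] [356. 238.]
0.1 257 ((554.6713256835938, 81.57907104492188), (31.31966781616211, 13.341460227966309), 26.824138641357422) [0.55483773 0.08188284 0.10404999] [320. 200.] [340. 246.]
```

View pics/w2.png

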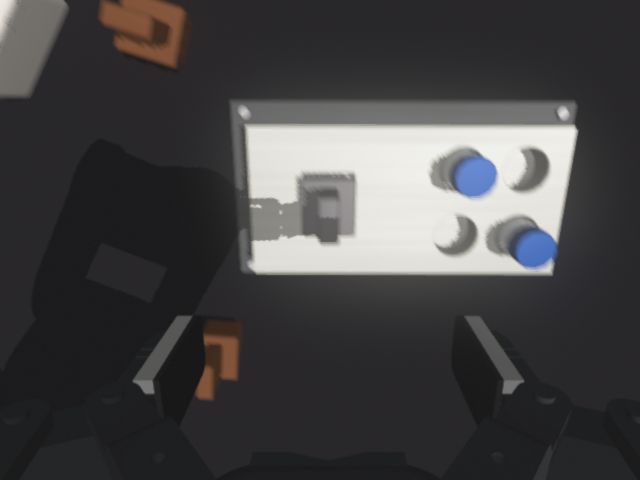

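The wrist view shows the grey fin at about (328,215), which puts its top at (554.6, 81.5, 104) mm. Nothing stands near the fingers, so I'll descend.

```bash
python3 -m crank '[{"dx":1,"dy":1,"dz":-35,"wx":0,"wy":0,"wz":0},{"dx":1,"dy":1,"dz":-75,"wx":0,"wy":0,"wz":0},{"dx":1,"dy":1,"dz":-115,"wx":0,"wy":0,"wz":0},{"dx":1,"dy":1,"dz":-145,"wx":0,"wy":0,"wz":0},{"dx":1,"dy":1,"dz":-155,"wx":0,"wy":0,"wz":0}]'
python3 -m crank '[{"dx":0,"dy":0,"dz":0,"wx":0,"wy":0,"wz":0},{"dx":0,"dy":0,"dz":0,"wx":0,"wy":0,"wz":0},{"dx":0,"dy":0,"dz":0,"wx":0,"wy":0,"wz":0},{"dx":0,"dy":0,"dz":0,"wx":0,"wy":0,"wz":0},{"dx":0,"dy":0,"dz":0,"wx":0,"wy":0,"wz":0}]' 0
python3 look.py w3
```

```text
time_s: 3.1
eef_pos: [0.5522, 0.0795, 0.0738]
tool_rot: [-3.14, 0.004, 0.468]
ft_force: [0.2, 0.3, 0.3]
gripper_width: 0.0854
gripper_force: 0.0
time_s: 3.6
eef_pos: [0.5545, 0.0807, 0.0771]
tool_rot: [3.141, -0.001, 0.469]
ft_force: [-0.3, -0.6, 0.5]
gripper_width: 0.0425
gripper_force: 0.0
3.65 [0.55448044 0.08070525 0.07708606] [ 3.14125845e+00 -8.06755305e-04  4.68892985e-01] [-0.26187704  0.40898072 -0.41835911]
block [0.3965 0.1048 0.0151] 0.97 [174. 461.]
block [0.5585 0.0825 0.0667] 0.91 [329. 296.]
fin_top [0.5618 0.0875 0.0714] 0.95 [321. 289.]
fin_top [0.5978 0.2318 0.0406] 0.73 [21. 18.]
0.048 18405 ((573.1083984375, 43.11265563964844), (115.95637512207031, 205.735107421875), 26.780189514160156) [0.58542309 0.05226607 0.05228291] [174. 154.] [638. 402.]
0.064 1742 ((554.4684448242188, 81.2926254272461), (44.6269645690918, 39.93743896484375), 26.910236358642578) [0.56024235 0.08582091 0.06817224] [276. 252.] [378. 354.]
0.1 1336 ((555.5476684570312, 80.7584457397461), (31.703622817993164, 54.275123596191406), 28.60243034362793) [0.55622141 0.08229205 0.10413346] [238. 308.] [420. 400.]
```

View pics/w3.png

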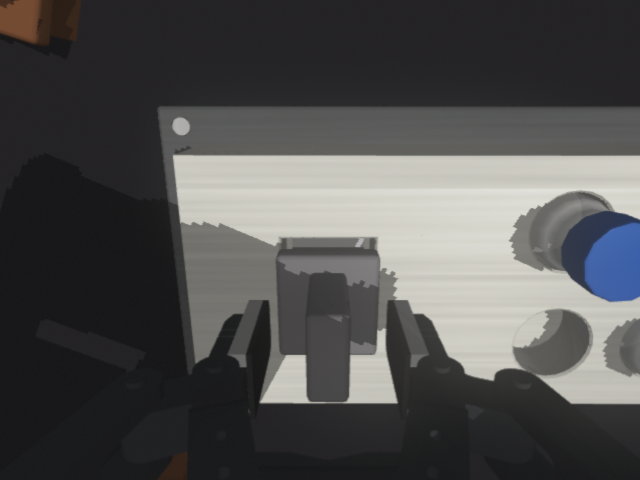

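The fingers straddle the fin evenly: fin centre at column 328, pads at about 268 and 388. I'll lower 4 mm and close.

```bash
python3 -m crank '[{"dx":0,"dy":0,"dz":-3,"wx":0,"wy":0,"wz":0},{"dx":0,"dy":0,"dz":-4,"wx":0,"wy":0,"wz":0},{"dx":0,"dy":0,"dz":-4,"wx":0,"wy":0,"wz":0},{"dx":0,"dy":0,"dz":-4,"wx":0,"wy":0,"wz":0},{"dx":0,"dy":0,"dz":-4,"wx":0,"wy":0,"wz":0}]' -1 90
python3 -m crank '[{"dx":0,"dy":0,"dz":0,"wx":0,"wy":0,"wz":0},{"dx":0,"dy":0,"dz":0,"wx":0,"wy":0,"wz":0},{"dx":0,"dy":0,"dz":0,"wx":0,"wy":0,"wz":0},{"dx":0,"dy":0,"dz":0,"wx":0,"wy":0,"wz":0},{"dx":0,"dy":0,"dz":0,"wx":0,"wy":0,"wz":0}]'
```

```text
time_s: 4.25
eef_pos: [0.554, 0.0806, 0.0721]
tool_rot: [-3.142, 0.0, 0.469]
ft_force: [0.6, -0.4, -0.0]
gripper_width: 0.0128
gripper_force: 88.1
time_s: 4.75
eef_pos: [0.554, 0.0806, 0.0721]
tool_rot: [-3.141, 0.0, 0.469]
ft_force: [-0.1, -1.0, -2.9]
gripper_width: 0.013
gripper_force: 87.7
```

Grip is good (13 mm, 88 N). First lean: +0.15 rad about the deck's x axis.

```bash
python3 -m crank '[{"dx":0.5,"dy":-1.1,"dz":0.5,"wx":0.034,"wy":0.017,"wz":0},{"dx":1.1,"dy":-2.2,"dz":1,"wx":0.067,"wy":0.034,"wz":0},{"dx":1.7,"dy":-3.2,"dz":1.5,"wx":0.1,"wy":0.051,"wz":0},{"dx":2.2,"dy":-4.3,"dz":2,"wx":0.134,"wy":0.068,"wz":0},{"dx":2.2,"dy":-4.3,"dz":2,"wx":0.134,"wy":0.068,"wz":0}]'
```

```text
time_s: 5.25
eef_pos: [0.5566, 0.0754, 0.0737]
tool_rot: [-2.991, 0.0, 0.468]
ft_force: [2.4, -3.4, -7.8]
gripper_width: 0.0129
gripper_force: 88.7
```

```bash
python3 -m crank '[{"dx":-1.1,"dy":2.2,"dz":0.5,"wx":-0.067,"wy":-0.034,"wz":0},{"dx":-2.2,"dy":4.3,"dz":1,"wx":-0.134,"wy":-0.068,"wz":0},{"dx":-3.3,"dy":6.4,"dz":1.5,"wx":-0.2,"wy":-0.102,"wz":0},{"dx":-4.4,"dy":8.6,"dz":2,"wx":-0.268,"wy":-0.136,"wz":0},{"dx":-4.4,"dy":8.6,"dz":2,"wx":-0.268,"wy":-0.136,"wz":0}]'
```

```text
time_s: 5.75
eef_pos: [0.5509, 0.086, 0.0754]
tool_rot: [2.99, 0.001, 0.471]
ft_force: [3.9, -4.9, -17.2]
gripper_width: 0.0128
gripper_force: 88.4
```

```bash
python3 -m crank '[{"dx":1.1,"dy":-2.2,"dz":0.2,"wx":0.067,"wy":0.034,"wz":0},{"dx":2.2,"dy":-4.3,"dz":0.5,"wx":0.134,"wy":0.068,"wz":0},{"dx":3.3,"dy":-6.4,"dz":1,"wx":0.2,"wy":0.102,"wz":0},{"dx":4.4,"dy":-8.6,"dz":1.6,"wx":0.268,"wy":0.136,"wz":0},{"dx":4.4,"dy":-8.6,"dz":1.6,"wx":0.268,"wy":0.136,"wz":0}]'
```

```text
time_s: 6.25
eef_pos: [0.5564, 0.0754, 0.0773]
tool_rot: [-2.988, 0.0, 0.467]
ft_force: [1.6, -0.1, -10.4]
gripper_width: 0.0126
gripper_force: 89.8
```

```bash
python3 -m crank '[{"dx":-1.1,"dy":2.2,"dz":0.2,"wx":-0.067,"wy":-0.034,"wz":0},{"dx":-2.2,"dy":4.3,"dz":0.5,"wx":-0.134,"wy":-0.068,"wz":0},{"dx":-3.3,"dy":6.4,"dz":1,"wx":-0.2,"wy":-0.102,"wz":0},{"dx":-4.4,"dy":8.6,"dz":1.6,"wx":-0.268,"wy":-0.136,"wz":0},{"dx":-4.4,"dy":8.6,"dz":1.6,"wx":-0.268,"wy":-0.136,"wz":0}]'
```

```text
time_s: 6.75
eef_pos: [0.5507, 0.0866, 0.079]
tool_rot: [2.99, 0.001, 0.471]
ft_force: [0.8, 0.8, -15.1]
gripper_width: 0.0127
gripper_force: 89.4
```

```bash
python3 -m crank '[{"dx":1.1,"dy":-2.2,"dz":0.2,"wx":0.067,"wy":0.034,"wz":0},{"dx":2.2,"dy":-4.3,"dz":0.5,"wx":0.134,"wy":0.068,"wz":0},{"dx":3.3,"dy":-6.4,"dz":1,"wx":0.2,"wy":0.102,"wz":0},{"dx":4.4,"dy":-8.6,"dz":1.6,"wx":0.268,"wy":0.136,"wz":0},{"dx":4.4,"dy":-8.6,"dz":1.6,"wx":0.268,"wy":0.136,"wz":0}]'
```

```text
time_s: 7.25
eef_pos: [0.5568, 0.0752, 0.0812]
tool_rot: [-2.988, -0.001, 0.467]
ft_force: [-0.7, -0.1, -5.9]
gripper_width: 0.0126
gripper_force: 90.9
```

```bash
python3 -m crank '[{"dx":-1.1,"dy":2.2,"dz":0.2,"wx":-0.067,"wy":-0.034,"wz":0},{"dx":-2.2,"dy":4.3,"dz":0.5,"wx":-0.134,"wy":-0.068,"wz":0},{"dx":-3.3,"dy":6.4,"dz":1,"wx":-0.2,"wy":-0.102,"wz":0},{"dx":-4.4,"dy":8.6,"dz":1.6,"wx":-0.268,"wy":-0.136,"wz":0},{"dx":-4.4,"dy":8.6,"dz":1.6,"wx":-0.268,"wy":-0.136,"wz":0}]'; python3 look.py w4
```

```text
time_s: 7.75
eef_pos: [0.5519, 0.0866, 0.0837]
tool_rot: [2.99, -0.002, 0.472]
ft_force: [0.1, 0.3, 0.0]
gripper_width: 0.0126
gripper_force: 91.8
7.8 [0.55194143 0.08660528 0.0837211 ] [ 2.99216046e+00 -2.06017681e-03  4.70994875e-01] [-0.75735037  1.02683378 -0.43137329]
block [0.5976 0.2294 0.0382] 0.91 [17. 19.]
block [0.5649 0.0923 0.0911] 0.61 [334. 293.]
fin_top [0.5947 0.2314 0.0404] 0.97 [ 5. 23.]
fin_top [0.569  0.0965 0.0914] 0.74 [329. 279.]
0.048 17574 ((577.6597900390625, 34.09071350097656), (115.6880874633789, 225.48289489746094), 26.657682418823242) [0.58261052 0.05106925 0.05228062] [178. 148.] [638. 376.]
0.064 12 ((569.9710083007812, 100.34550476074219), (0.6143307685852051, 12.96003532409668), 24.50431251525879) [0.56899869 0.10241029 0.07110678] [296. 252.] [330. 252.]
0.1 444 ((561.3877563476562, 94.1370849609375), (11.208503723144531, 38.97539520263672), 26.072654724121094) [0.56377883 0.0971046  0.10524778] [270. 298.] [390. 346.]
```

View pics/w4.png

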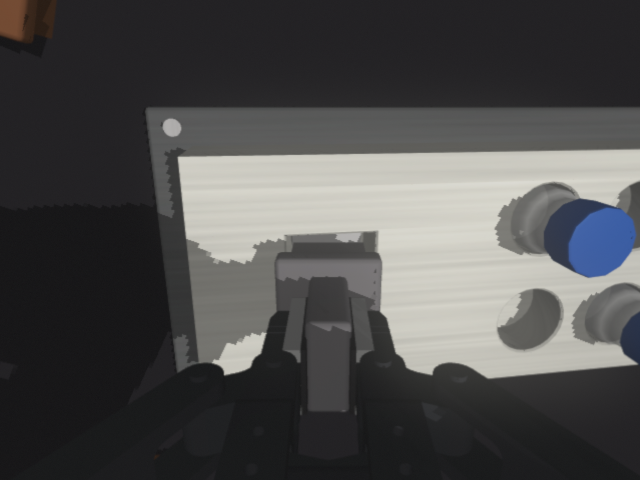

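The rack still reads 52.3 mm high, and the block, at (328,290), is loose with about 0 N on the wrist. Now level it, then ease it up.

```bash
python3 -m crank '[{"dx":0.5,"dy":-1.1,"dz":0.5,"wx":0.034,"wy":0.017,"wz":0},{"dx":1.1,"dy":-2.2,"dz":1,"wx":0.067,"wy":0.034,"wz":0},{"dx":1.7,"dy":-3.2,"dz":1,"wx":0.1,"wy":0.051,"wz":0},{"dx":2.2,"dy":-4.3,"dz":1,"wx":0.134,"wy":0.068,"wz":0},{"dx":2.2,"dy":-4.3,"dz":1,"wx":0.134,"wy":0.068,"wz":0}]'
python3 -m crank '[{"dx":0,"dy":0,"dz":1,"wx":0,"wy":0,"wz":0},{"dx":0,"dy":0,"dz":3,"wx":0,"wy":0,"wz":0},{"dx":0,"dy":0,"dz":5,"wx":0,"wy":0,"wz":0},{"dx":0,"dy":0,"dz":7,"wx":0,"wy":0,"wz":0},{"dx":0,"dy":0,"dz":8,"wx":0,"wy":0,"wz":0}]'
```

```text
time_s: 8.4
eef_pos: [0.5549, 0.0795, 0.084]
tool_rot: [-3.14, -0.001, 0.467]
ft_force: [-1.1, -0.0, -1.7]
gripper_width: 0.0124
gripper_force: 91.8
time_s: 8.9
eef_pos: [0.5542, 0.0809, 0.092]
tool_rot: [3.141, -0.0, 0.469]
ft_force: [-0.8, -1.2, -1.3]
gripper_width: 0.0127
gripper_force: 91.8
```

```bash
python3 -m crank '[{"dx":0,"dy":0,"dz":3,"wx":0,"wy":0,"wz":0},{"dx":0,"dy":0,"dz":8,"wx":0,"wy":0,"wz":0},{"dx":0,"dy":0,"dz":13,"wx":0,"wy":0,"wz":0},{"dx":0,"dy":0,"dz":17,"wx":0,"wy":0,"wz":0},{"dx":0,"dy":0,"dz":19,"wx":0,"wy":0,"wz":0}]'
python3 -m crank '[{"dx":0,"dy":0,"dz":0,"wx":0,"wy":0,"wz":0},{"dx":0,"dy":0,"dz":0,"wx":0,"wy":0,"wz":0},{"dx":0,"dy":0,"dz":0,"wx":0,"wy":0,"wz":0},{"dx":0,"dy":0,"dz":0,"wx":0,"wy":0,"wz":0},{"dx":0,"dy":0,"dz":0,"wx":0,"wy":0,"wz":0}]'
python3 look.py w5
python3 - <<'E'
from h import *
p=imaging.read_camera('side');u,v=map(int,px(p,[.554,.081,.08]))
print(u,v)
save('s5',cv2.resize(p['pixels'][v-60:v+90,u-90:u+110],None,fx=4,fy=4))
T=tool();p=imaging.read_camera('wrist')
# collar top plane heights
L=np.array([world(p,u,v,T) for v in range(150,400,3) for u in range(250,410,3) if p['range_z'][v,u]>0])
m=L[(L[:,2]>.095)&(L[:,2]<.12)&(np.hypot(L[:,0]-.554,L[:,1]-.081)<.032)]
A=np.c_[m[:,:2]-[.554,.081],np.ones(len(m))]
q=m
for _ in range(5):
    c=np.linalg.lstsq(A,q[:,2],rcond=None)[0];k=abs(q[:,2]-A@c)<.0015;A,q=A[k],q[k]
print(len(q),c)
E
```

```text
time_s: 9.4
eef_pos: [0.5543, 0.0807, 0.1113]
tool_rot: [3.141, -0.001, 0.469]
ft_force: [0.6, -0.0, -1.4]
gripper_width: 0.0124
gripper_force: 91.8
time_s: 9.9
eef_pos: [0.5541, 0.0807, 0.1106]
tool_rot: [-3.141, 0.0, 0.469]
ft_force: [-0.2, -0.3, -0.7]
gripper_width: 0.0129
gripper_force: 91.8
9.95 [0.55407458 0.0806615  0.11056595] [-3.14155797e+00  1.47260890e-04  4.68874951e-01] [ 0.11396719  0.69917945 -0.58970389]
block [0.5669 0.0852 0.1157] 0.93 [334. 292.]
block [0.599  0.2324 0.0405] 0.65 [72. 27.]
fin_top [0.5708 0.0858 0.12  ] 0.77 [337. 288.]
fin_top [0.5993 0.234  0.0415] 0.66 [67. 24.]
0.048 16228 ((567.65234375, 67.53446197509766), (156.7849578857422, 309.52740478515625), 13.534770965576172) [0.58375191 0.04108166 0.05230996] [46.  0.] [638. 360.]
0.064 79 ((567.7509155273438, 88.16447448730469), (1.0187146663665771, 31.65933609008789), 26.92714500427246) [0.56786608 0.08797953 0.0690288 ] [292. 242.] [362. 246.]
0.1 1076 ((564.543212890625, 86.4101791381836), (22.386213302612305, 40.03068542480469), 27.27288818359375) [0.56897339 0.08966295 0.10651264] [274. 252.] [380. 310.]
329 231
263 [-0.1404898  -0.07142186  0.10951728]
```

View pics/s5.png

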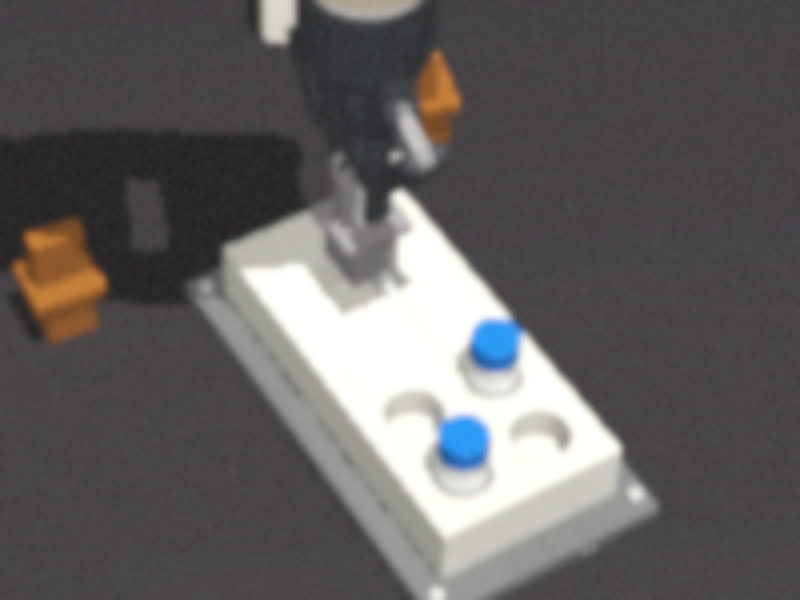

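View pics/w5.png

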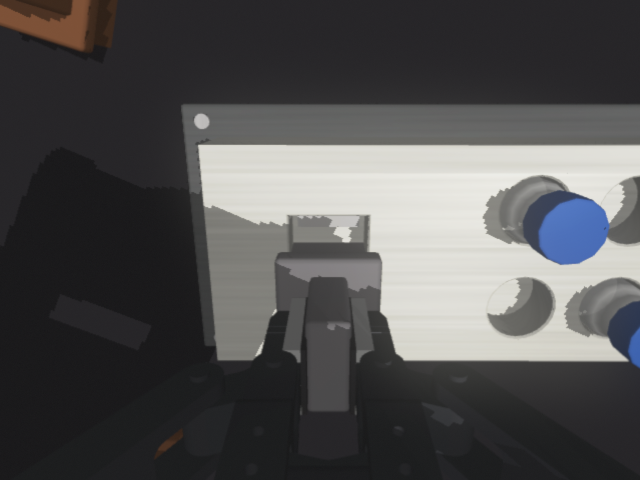

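```bash
python3 - <<'E'
from h import *
T=tool();p=imaging.read_camera('wrist')
ex=np.array([.8924,.4512,0]);ey=np.array([-.4512,.8924,0]);c0=T[:3,3]
for u in (287,328,372):
  print(u)
  for v in range(236,420,6):
    w=world(p,u,v,T);d=w-c0;print(v,np.round([d@ex*1e3,d@ey*1e3,w[2]*1e3],1),end=' ')
  print()
E
```

```text
287
236 [13.7 20.4 52.3] 242 [10.6 20.5 52.5] 248 [ 7.4 20.6 52.5] 254 [ 22.7  15.6 102. ] 260 [ 21.9  15.3 106.1] 266 [ 19.4  15.4 105.8] 272 [ 17.4  15.4 106.7] 278 [ 14.8  15.5 106.3] 284 [ 12.5  15.6 106.5] 290 [ 10.1  15.6 106.8] 296 [  7.7  15.6 106.9] 302 [  5.5  15.7 107.4] 308 [  2.5  15.8 106.5] 314 [  7.   14.5 119.6] 320 [ 11.2  13.3 131.3] 326 [ 10.6  13.1 134.1] 332 [ 11.   12.7 138.3] 338 [ 11.3  12.4 142.2] 344 [ 11.   12.1 145. ] 350 [ 11.1  11.8 148.3] 356 [ 12.1  11.4 152.6] 362 [ 12.2  11.1 155.5] 368 [ 12.4  10.9 158.5] 374 [ 12.3  10.7 160.8] 380 [ 11.8  10.5 162.6] 386 [ 12.2  10.2 165.5] 392 [ 12.2  10.  167.6] 398 [ 16.8   9.2 175.5] 404 [ 17.    9.  177.7] 410 [ 17.6   8.7 180.2] 416 [ 16.7   8.7 181. ] 
328
236 [ 6.   0.2 28.9] 242 [15.6  0.2 67.3] 248 [15.4  0.2 74.9] 254 [ 22.5   0.2 101.4] 260 [ 22.    0.2 106.3] 266 [ 20.1   0.2 107.4] 272 [ 17.7   0.2 107.4] 278 [ 16.7   0.2 110.6] 284 [ 16.5   0.2 115.4] 290 [ 16.7   0.2 120.8] 296 [ 16.2   0.2 124.4] 302 [ 16.7   0.2 129.6] 308 [ 16.9   0.3 134.1] 314 [ 16.4   0.3 137. ] 320 [ 16.3   0.3 140.5] 326 [
[... 430 characters left out ...]
2.4] 248 [  7.7 -21.5  53.4] 254 [ 22.5 -16.4 101.5] 260 [ 21.8 -16.  105.8] 266 [ 19.6 -16.  106.2] 272 [ 17.5 -16.  106.9] 278 [ 15.1 -16.1 107. ] 284 [ 12.9 -16.1 107.4] 290 [ 10.3 -16.2 107. ] 296 [  7.4 -16.4 106.2] 302 [  5.6 -16.3 107.7] 308 [  3.  -16.4 107.5] 314 [  6.9 -15.1 119.5] 320 [  7.5 -14.6 124.6] 326 [  7.4 -14.2 128.5] 332 [  7.  -13.9 131.5] 338 [  7.2 -13.5 135.5] 344 [ 11.1 -12.5 145.1] 350 [ 11.6 -12.1 148.9] 356 [ 12.  -11.7 152.4] 362 [ 11.6 -11.5 154.7] 368 [ 12.  -11.2 158. ] 374 [ 12.6 -10.8 161.2] 380 [ 12.1 -10.7 163. ] 386 [ 12.3 -10.4 165.6] 392 [ 11.5 -10.3 166.8] 398 [ 15.9  -9.4 174.4] 404 [ 16.8  -9.1 177.5] 410 [ 17.4  -8.8 180. ] 416 [ 18.1  -8.6 182.5]
```

The earlier tilt reading was an artifact of the fit mixing in other surfaces. The collar top (about 107 mm) and fin top (about 143 mm) are both flat, so the block is level with its foot about 15 mm over the rack. The side view shows the block hanging clear with the rack and pots in place, so I'm handing in.

```bash
python3 -c "
from plant import r
print(r.finish_job())"
```

```text
the job is handed in; nothing more can be done
None
```

I rocked the grey block loose, three leans of about 0.15 rad each way, and handed the job in at about 10 s with it held level about 15 mm above the rack; the rack still sat at its resting height when checked after the rocking and at the end, and the pots, bottle and box were not touched.

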